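# Bring the glue pots onto heat at the carving bench

## Task

Get the glue pots going on the warming plate, sliding the pots and never lifting or tipping them: first slide the finished wide pot off to the large stand-off circle, then slide every small pot onto a hot circle of its own, all centred on their circles, and turn the scale sleeve back to 0. Only then push the block plug fully home in the control box's socket, with the sleeve still at 0, and last of all turn the sleeve to 4. Leave the other things on the bench where they are; a pot that gets knocked must be slid back to its circle before you finish.

Things in the scene. Friction and masses are not known exactly. Their poses are not given: they have to be found in the camera images.
- plate: Low dark steel warming plate, fixed: 310 (its x) by 490 mm (its y). Slippery flat top (friction 0.3) 25 mm above the bench, inside a rim standing 10 mm above the top (inner faces at x +-150, y +-240 mm). Origin: centre of its underside. White circles: three of 84 mm in a row along y at x = +60 mm (hot places), one of 114 mm near the +y end (stand-off place). The half near the robot is unmarked.
- wide_pot: The wide aluminium pot: round, 100 mm in diameter, 48 mm high to the flat top of its clamped lid; an upright black knob, 20 mm in diameter and 30 mm tall, on the middle of the lid (its top 78 mm above the underside); two thin ears at the sides. 0.4 to 0.9 kg. Origin: centre of its underside.
- plug: Block plug, loose, standing on the bench on its stub: rectangular stub 28 mm (its x) by 18 mm (its y), 20 mm long, under a black head 42 (x) by 26 (y) by 28 mm; total height 48 mm. Origin: centre of the stub's lower end; x along the long side. Fits either way round. 80 g.
- box: Grey control box fixed to the bench, 180 mm (its x) by 100 mm (its y) by 50 mm high. Its flat top carries the scale sleeve (half nearer the robot) and the socket (farther half). Origin: centre of its underside.
- socket (a point): Centre of the socket's mouth on top of the control box, 50 mm above the bench: a rectangular hole 30 mm (its x) by 20 mm (its y), 26 mm deep; axes parallel to the box's. When fully home, the plug's head rests on the box's top and the plug's origin lies 20 mm below this point.
- sleeve_axis (a point): Point on the sleeve's axis at the foot of the sleeve, on top of the control box (the sleeve rises from here).
- sleeve (a joint): Black ribbed upright scale sleeve, 38 mm across, 36 mm tall; a white line on its top runs from centre to edge. Value (rad): 0 at number 0 (end stop), grows clockwise from above, 0.5 a number to 2.5 (5, end stop). Number n has n white dots on the box (0: a bar), where the line points 1.25 - 0.5 n rad counter-clockwise from the box's +x. Held by friction, 0.08 N m; stays where left.
- standoff (a point): Centre of the large circle (stand-off place), on the plate's top.
- pot0: A small aluminium pot (there are two or three alike; None if absent): round, 72 mm in diameter, 48 mm high to the flat top of its clamped lid, with an upright black knob 20 mm in diameter and 30 mm tall on the middle of the lid. 0.25 to 0.5 kg. Origin: centre of its underside.
- hot0 (a point): Centre of one of the three small circles (hot places), on the plate's top; neighbours are 105 mm apart.
- pot1: A small aluminium pot (there are two or three alike; None if absent): round, 72 mm in diameter, 48 mm high to the flat top of its clamped lid, with an upright black knob 20 mm in diameter and 30 mm tall on the middle of the lid. 0.25 to 0.5 kg. Origin: centre of its underside.
- hot1 (a point): Centre of one of the three small circles (hot places), on the plate's top; neighbours are 105 mm apart.
- pot2: A small aluminium pot (there are two or three alike; None if absent): round, 72 mm in diameter, 48 mm high to the flat top of its clamped lid, with an upright black knob 20 mm in diameter and 30 mm tall on the middle of the lid. 0.25 to 0.5 kg. Origin: centre of its underside.
- hot2 (a point): Centre of one of the three small circles (hot places), on the plate's top; neighbours are 105 mm apart.
- carving: Bystander, loose: half-finished carving of pale wood. Leave it alone.
- chisel: Bystander, loose: chisel with a handle. Leave it alone.
- sand_block: Bystander, loose: cork sanding block. Leave it alone.
- brush: Bystander, loose: brush. Leave it alone.
- glue: Bystander, loose: glue bottle. Leave it alone.
- tin: Bystander, loose: round steel tin. Leave it alone.
- offcut: Bystander, loose: wood offcut. Leave it alone.
Things that resemble listed ones, but are neither listed nor needed, are in the scene too. Leave any brown, turquoise or yellow look-alike of the pot2 alone.

How it is judged:
On the way, in this order (a step that is already met when the one before it is completed fails the run):
1. the wide pot stands on the stand-off circle (horizontal distance between wide_pot and standoff below 0.015 m and linear speed of wide_pot below 0.02 m/s), for 0.2 s.
2. every small pot stands on a hot circle and the sleeve is at 0, the plug not yet in ((horizontal distance between pot0 and hot0 below 0.015 m or horizontal distance between pot0 and hot1 below 0.015 m or horizontal distance between pot0 and hot2 below 0.015 m) and (horizontal distance between pot1 and hot0 below 0.015 m or horizontal distance between pot1 and hot1 below 0.015 m or horizontal distance between pot1 and hot2 below 0.015 m) and (horizontal distance between pot2 and hot0 below 0.015 m or horizontal distance between pot2 and hot1 below 0.015 m or horizontal distance between pot2 and hot2 below 0.015 m) and linear speed of each of pot0, pot1, pot2 below 0.02 m/s and value of joint sleeve below 0.15 rad and not (z of plug in the frame of socket below -0.017 m and horizontal distance between plug and socket below 0.004 m and angle between plug's own z axis and vertical below 0.08 rad)), for 0.2 s.
3. the plug is fully home while the sleeve is at 0 (z of plug in the frame of socket below -0.017 m and horizontal distance between plug and socket below 0.004 m and angle between plug's own z axis and vertical below 0.08 rad and value of joint sleeve below 0.15 rad), for 0.2 s.
4. the sleeve is at 4 (value of joint sleeve between 1.85 and 2.15 rad), for 0.2 s.
At the end, for the whole second after the job is handed in: The wide pot stands within 15 mm of the centre of the large circle and every small pot within 15 mm of the centre of a small circle, all at rest; the plug is upright, home to within 3 mm and centred within 4 mm; the sleeve is within 0.15 rad of number 4 (all of step 1 and all of step 4 and z of plug in the frame of socket below -0.017 m and horizontal distance between plug and socket below 0.004 m and angle between plug's own z axis and vertical below 0.08 rad and (horizontal distance between pot0 and hot0 below 0.015 m or horizontal distance between pot0 and hot1 below 0.015 m or horizontal distance between pot0 and hot2 below 0.015 m) and (horizontal distance between pot1 and hot0 below 0.015 m or horizontal distance between pot1 and hot1 below 0.015 m or horizontal distance between pot1 and hot2 below 0.015 m) and (horizontal distance between pot2 and hot0 below 0.015 m or horizontal distance between pot2 and hot1 below 0.015 m or horizontal distance between pot2 and hot2 below 0.015 m) and linear speed of each of pot0, pot1, pot2 below 0.02 m/s); the robot touches nothing.
It fails at once if a pot is lifted more than 10 mm off the plate (z of any of pot0, pot1, pot2, wide_pot in the frame of standoff above 0.01 m).
It fails at once if a pot is tipped by more than 0.3 rad (angle between any of pot0, pot1, pot2, wide_pot's own z axis and vertical above 0.3 rad).
It fails at once if a bystander is moved more than 30 mm (distance of any of carving, chisel, sand_block, brush, glue, tin, offcut from where it was at the start of the episode above 0.03 m).
Of pot0, pot1, pot2 only 2 to 3 are there at a start; the rules pass over those that are not, and their reading is None.
At some moment in a run one of pot0, pot1, pot2, wide_pot may be knocked a few centimetres aside while the robot is not near it.
It also fails if it takes over 200 s, if anything falls off the work surface, if the arm or the gripper's body presses on something with over 40 N, if the wrist force passes 120 N, or if a joint passes its speed limit or range.

## Robot

A 6-joint arm with a two-finger parallel gripper is mounted at the origin on the work surface. World frame = base frame: x ahead of the robot, y to its left, z up, the work surface at z = 0. Lengths are in m, angles in rad, forces in N, time in s.
With the tool pointing down it reaches from about 0.275 to 1 m from the base axis. Payload 8.4 kg.
Tool frame: the origin (TCP) lies at the very end of the fingers, on their centre line; the grasp point (between the pads) lies ctrl.tcp_to_grasp behind it (ctrl.tcp_to_grasp is the distance from the TCP to the grasp point, in m); z points along the fingers, y is the line along which they close (so a half turn about z gives the same grasp; the last joint's range is limited). The gripper opens to 85 mm and grips with 20 to 120 N. Pads are 22 mm wide; open, the fingers measure 114 mm over their backs; the gripper's body (76 mm by 85 mm) begins 54 mm behind the grasp point. The pads swing forward as they close: fully open they stand 13 mm farther back than shut.
Start: joints at [1.255, 0.353, 1.633, -0, 1.155, -0.002], TCP at [0.193, 0.594, 0.194] pointing down, gripper open.
Joint ranges: [-2.63, 2.63], [-0.92, 2.1], [0.06, 2.66], [-1.3, 4.44], [0, 2.69], [-3.02, 3.02]. Speed limits (rad/s): [2.22, 2.22, 2.79, 3.14, 3.14, 3.14].

## Interface

Orientations are given as a unit quaternion [x, y, z, w].
In Python, from rig import ctrl, hand, kinematics, telemetry, viewer, order gives the robot as it stands. Calls block until the motion is done:
- ctrl.reach(position, orientation): joint-space move of the TCP to a pose.
- ctrl.line_to(position, rotation=None, speed=0.15, guard=None): straight line of the TCP; rotation=None keeps the orientation; speed is the mean speed in m/s. With guard (N) it stops when the force on the tool has changed by that much, and returns True; else False.
- ctrl.movej(angles): joint-space move.
- hand.command_gripper(opening): opening from 0.0 (shut) to 1.0 (fully open); the grip force is fixed at half the most; returns when the fingers have stopped.
- ctrl.wait(seconds).
- kinematics.solve_ik(position, orientation): joint angles nearest the present ones, or None.
- telemetry.state(): the state.
- viewer.get_image(name): name is "scene" or "top" or "wrist"; returns the picture (480x640x3 uint8, red, green, blue); there is no depth.
- viewer.get_calibration(name): a dict with "fx", "fy", "cx", "cy" (pixels), "R" (3x3) and "t" (3): a world point X has camera coordinates R X + t. Camera axes: x right, y down, z forward; pixel columns grow to the right and rows downward; lengths in m; the calibration is good to about 2 mm. A picture is of the moment at which its call begins: read the wrist's pose just before it. get_calibration takes no time and is no camera call; for the wrist camera it gives the pose at the moment of the call.
A pose or a line that the arm cannot do raises ctrl.IKError and nothing moves.
- order.close_job(): hands the job in; it is judged then, once.
The state is a dict: "time": time; "qpos": joint angles; "dq": joint speeds; "tau": joint torques, N m; "tcp_pos": TCP position; "tool_rot": TCP orientation; "force": force on the tool from outside, world axes, zero at the start; "ft_torque": the same for the moment, N m; "gripper_width": opening from 0.0 (shut) to 1.0 (fully open); "grasp_force": force on a finger pad.
Only numpy, scipy, OpenCV 4.12 (cv2) and the standard library are available. Lean on these libraries where they do the work, as an engineer would, in place of code of your own. Each camera call takes 0.05 s, during which the arm holds its last target. There are 200 camera calls.

## Working session

There is one attempt and no reset: what is moved stays moved. The work goes in short steps, each a Python script; the robot and the scene stay as the last script left them, time stands still between calls to the robot, and variables do not carry over. Pictures are saved under pics/ and viewed, at most 14 in all, crops included, and the job is handed in when it is done.

```bash
mkdir -p pics && python3 - <<'E'
from rig import ctrl, viewer, telemetry
import cv2, numpy as np
for n in("scene","top"):
    im=viewer.get_image(n); cv2.imwrite(f"pics/{n}0.png",im[...,::-1]); c=viewer.get_calibration(n); print(n,c)
print(ctrl.tcp_to_grasp, telemetry.state())
print(viewer.get_calibration("wrist"))
E
```

```text
scene {'fx': 522.8520596749582, 'fy': 522.8520596749582, 'cx': 323.6149170705728, 'cy': 244.55864630447914, 'R': array([[-0.34762698,  0.93756964, -0.01089303],
       [ 0.67062644,  0.24049831, -0.70172697],
       [-0.65529814, -0.25124438, -0.71236269]]), 't': array([ 0.23732735, -0.28707522,  1.63611709])}
top {'fx': 527.9910816959836, 'fy': 527.9910816959836, 'cx': 321.15500042183754, 'cy': 237.1300711408123, 'R': array([[-0.0261509 , -0.99961966, -0.00875536],
       [-0.98553468,  0.02724749, -0.16726916],
       [ 0.1674441 ,  0.00425448, -0.98587239]]), 't': array([-0.05963897,  0.5354237 ,  1.48777489])}
0.0187 {'time': 0.1, 'qpos': array([ 1.25458387e+00,  3.53609958e-01,  1.63404570e+00,  3.59687014e-05,
        1.15518027e+00, -2.41773905e-03]), 'dq': array([ 0.00056464, -0.00159975, -0.0015942 ,  0.00034414, -0.00274188,
        0.00146055]), 'tau': array([ 9.10287235e-04, -6.06351113e+01, -3.42817426e+01,  1.54766576e-04,
        3.94361385e-03,  5.06119221e-06]), 'tcp_pos': array([0.19277421, 0.594043  , 0.19302339]), 'tool_rot': array([ 1.56261586e-01,  9.87715511e-01, -6.11153776e-04, -1.14857995e-04]), 'force': array([ 0.13115407,  0.22668865, -0.99080792]), 'ft_torque': array([ 0.03970886,  0.03827053, -0.02616342]), 'grasp_force': 0.0, 'gripper_width': 1.0026579518962917}
{'fx': 421.7011854487338, 'fy': 421.7011854487338, 'cx': 322.75807717041505, 'cy': 236.95376656763491, 'R': array([[ 0.30830339,  0.95128728, -0.0012347 ],
       [ 0.90929423, -0.29431195,  0.29421842],
       [ 0.27952285, -0.09183124, -0.95573741]]), 't': array([-0.6235519 , -0.03962616,  0.37957956])}
```

View pics/top0.png

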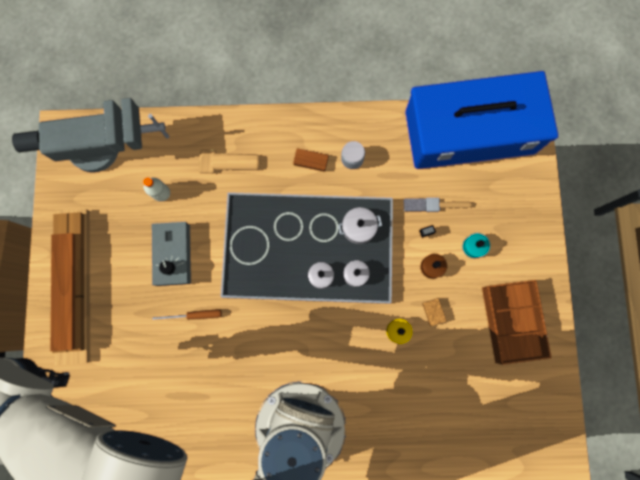

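View pics/scene0.png

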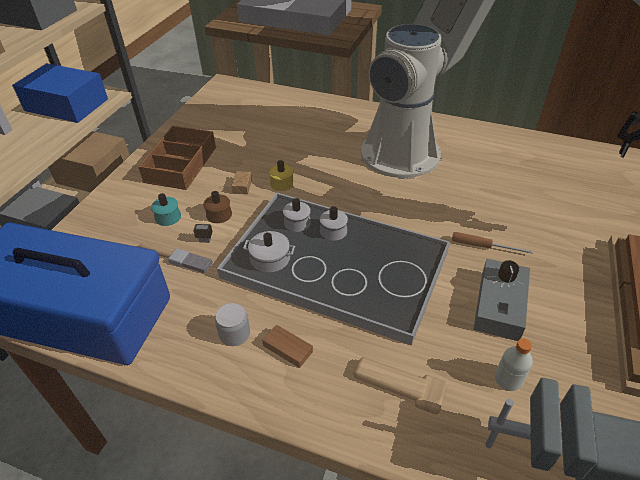

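Top view: the wide pot is the large one with ears at (360,224). The two small aluminium pots are at (321,274) and (357,272). The plug is at (428,231). The box has its socket at (168,236) and its sleeve at (168,267), and the stand-off circle is at (249,245).

The look-alikes are brown (433,265), turquoise (477,244) and yellow (400,331). These stand off the plate, so I reject them. Next I'll look with the wrist camera.

```bash
cat > h.py <<'E'
from rig import ctrl, hand, kinematics, telemetry, viewer, order
import numpy as np, cv2
from scipy.spatial.transform import Rotation as Ro
def ray(c,u,v):
    d=c["R"].T@np.array([(u-c["cx"])/c["fx"],(v-c["cy"])/c["fy"],1.]); return -c["R"].T@c["t"],d
def onz(c,u,v,z):
    o,d=ray(c,u,v); return o+d*(z-o[2])/d[2]
def tri(obs):  # [(cal,u,v)...] least-squares point, residual
    A=0;b=0;L=[]
    for c,u,v in obs:
        o,d=ray(c,u,v); d=d/np.linalg.norm(d); P=np.eye(3)-np.outer(d,d); A=A+P; b=b+P@o; L.append((o,P))
    X=np.linalg.solve(A,b); return X,max(np.linalg.norm(P@(X-o)) for o,P in L)
def proj(c,X):
    p=c["R"]@X+c["t"]; return c["fx"]*p[0]/p[2]+c["cx"],c["fy"]*p[1]/p[2]+c["cy"]
def down(a): # tool z down; closing axis (tool y) at world angle a
    y=np.array([np.cos(a),np.sin(a),0]); z=np.array([0,0,-1.]); return Ro.from_matrix(np.c_[np.cross(y,z),y,z]).as_quat()
def snap(name,file=None):
    c=viewer.get_calibration(name); im=viewer.get_image(name)[...,::-1].copy()
    if file: cv2.imwrite("pics/"+file,im)
    return c,im
E
python3 - <<'E'
from h import *
t=viewer.get_calibration("top"); s=viewer.get_calibration("scene"); w=viewer.get_calibration("wrist")
st=telemetry.state()
print("cam in tool", Ro.from_quat(st["tool_rot"]).inv().apply(-w["R"].T@w["t"]-st["tcp_pos"]))
for n,a,b in [("wideknob",(361,223),(268,238)),("p0knob",(321,273),(297,203)),("p1",(357,271),(333,212)),("standoff",(249,245),(402,279)),("plug",(429,230),(204,230)),("socket",(168,236),(503,307)),("sleeve",(168,267),(508,270))]:
    print(n,tri([(t,*a),(s,*b)]))
for n,a,b in [("pA",(321,273),(333,212)),("pB",(357,271),(297,203))]: print(n,tri([(t,*a),(s,*b)]))
for p in [(229,195),(392,199),(391,302),(223,298)]: print("corner",onz(t,*p,.035))
E
```

```text
cam in tool [ 0.0740516  -0.00077942 -0.18064035]
wideknob (array([ 0.56324703, -0.18674122,  0.08770582]), np.float64(0.0013908712223992372))
p0knob (array([ 0.43918049, -0.11189227,  0.11941822]), np.float64(0.04413354080204728))
p1 (array([ 0.41606655, -0.12467908,  0.07322376]), np.float64(0.049441434329037165))
standoff (array([0.52037563, 0.13937816, 0.01896346]), np.float64(1.4256619131369852e-05))
plug (array([ 0.5455955 , -0.38523436,  0.03471077]), np.float64(0.004813062293245687))
socket (array([0.54885838, 0.37128342, 0.0470142 ]), np.float64(0.0003040721297562602))
sleeve (array([0.45550057, 0.36472333, 0.06805565]), np.float64(0.0019941130536040323))
pA (array([ 0.42457167, -0.07038401,  0.08901554]), np.float64(0.0007783155965433662))
pB (array([ 0.42651596, -0.16899466,  0.09188822]), np.float64(0.002501857379681857))
corner [0.66956841 0.19598541 0.035     ]
corner [ 0.64373064 -0.28618532  0.035     ]
corner [ 0.34175131 -0.26864828  0.035     ]
corner [0.36593745 0.21229145 0.035     ]
```

```bash
python3 - <<'E'
from h import *
import pickle
D={}
q=down(0)
for n,p in [("C",(.5,.33,.15)),("D",(.5,.42,.15)),("B",(.5,.03,.3)),("A",(.5,-.12,.3)),("E",(.545,-.36,.15)),("F",(.545,-.44,.15))]:
    ctrl.reach(np.array(p),q); ctrl.wait(.2); D[n]=snap("wrist",f"w{n}.png")
pickle.dump(D,open("D.pkl","wb"))
m=np.vstack([np.hstack([cv2.resize(D[a][1],(400,300)) for a in r]) for r in ("CB","AE")])
cv2.imwrite("pics/m1.png",m); print(telemetry.state()["time"])
E
```

```text
7.275
```

View pics/m1.png

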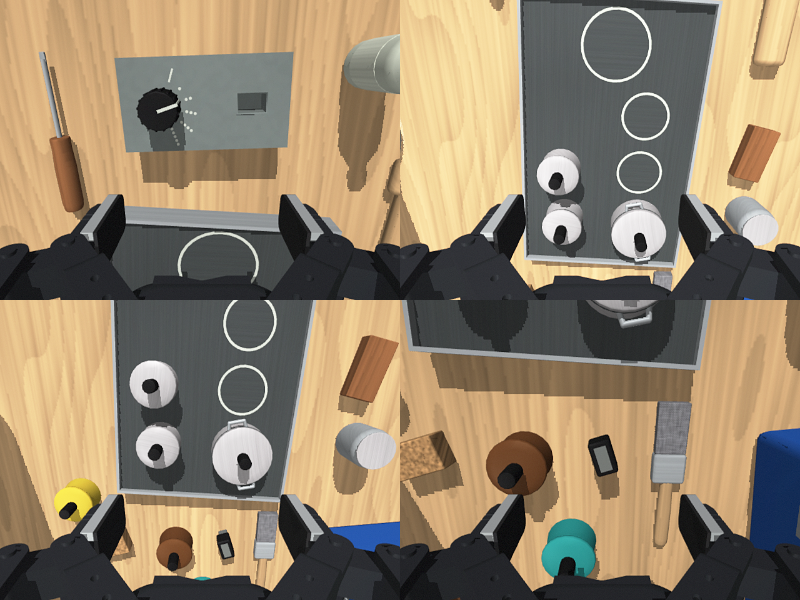

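```bash
cat >> h.py <<'E'
def blob(c,im,X,thr=45,rad=45,inv=True):
    "centroid/contour of dark blob nearest the projection of X"
    u,v=map(int,proj(c,np.array(X,float))); g=cv2.cvtColor(im,cv2.COLOR_BGR2GRAY)
    m=np.zeros_like(g); cv2.circle(m,(u,v),rad,255,-1); m&=((g<thr) if inv else (g>thr)).astype(np.uint8)*255
    n,l,s,ce=cv2.connectedComponentsWithStats(m)
    k=[i for i in range(1,n) if s[i,4]>60]
    if not k: return None
    i=min(k,key=lambda i:np.hypot(*(ce[i]-[u,v]))-s[i,4]**.5)
    return ce[i][0],ce[i][1],s[i,4],(l==i).astype(np.uint8)
def circles(c,im,z=.025):
    g=cv2.cvtColor(im,cv2.COLOR_BGR2GRAY); m=(g>150).astype(np.uint8)*255
    cs,h=cv2.findContours(m,cv2.RETR_CCOMP,cv2.CHAIN_APPROX_NONE); out=[]
    for k,cn in enumerate(cs):
        if h[0][k][3]<0 or len(cn)<80: continue
        e=cv2.fitEllipse(cn); P=np.array([onz(c,*p[0],z) for p in cn])[:,:2]
        A=np.c_[2*P,np.ones(len(P))]; s=np.linalg.lstsq(A,(P**2).sum(1),rcond=None)[0]; r=np.sqrt(s[2]+s[:2]@s[:2])
        res=np.abs(np.hypot(*(P-s[:2]).T)-r).max()
        if .03<r<.065 and res<.004: out.append((s[:2].round(4),round(r,4),round(res,4),e[0]))
    return out
E
python3 - <<'E'
from h import *
import pickle
D=pickle.load(open("D.pkl","rb"))
K={"wide":(.563,-.187,.088),"pA":(.4246,-.0704,.088),"pB":(.4265,-.169,.088)}
for n in "AB":
    c,im=D[n]; print(n,circles(c,im))
for k,X in K.items():
    o=[]
    for n in "AB":
        c,im=D[n]; b=blob(c,im,X); 
        if b: o.append((c,b[0],b[1])); print(k,n,b[:3],onz(c,b[0],b[1],.088).round(4))
    if len(o)==2: print(k,"tri",tri(o))
for n in "CD": 
    c,im=D[n]
    for nm,X in(("socket",(.549,.371,.05)),("sleeve",(.4555,.365,.086))):
        u,v=map(int,proj(c,np.array(X))); print(n,nm,u,v)
c,im=D["C"]
c1=cv2.resize(im[60:260,170:490],None,fx=2.4,fy=2.4,interpolation=3)
cv2.imwrite("pics/cbox.png",c1[:,:780])
c,im=D["E"]; cv2.imwrite("pics/cplug.png",cv2.resize(im[190:300,280:400],None,fx=5,fy=5,interpolation=3))
E
```

```text
A [(array([ 0.57  , -0.0827]), np.float64(0.0382), np.float64(0.0006), (387.9612731933594, 143.83779907226562))]
B [(array([ 0.5701, -0.0831]), np.float64(0.0381), np.float64(0.0008), (382.34039306640625, 275.6660461425781)), (array([0.5765, 0.0219]), np.float64(0.038), np.float64(0.0007), (392.3984680175781, 186.0864715576172)), (array([0.5235, 0.1376]), np.float64(0.053), np.float64(0.0007), (345.5555419921875, 71.10664367675781))]
wide A (np.float64(390.6022988505747), np.float64(258.4413793103448), np.int32(435)) [ 0.5683 -0.1878  0.088 ]
wide B (np.float64(384.21521739130435), np.float64(387.65434782608696), np.int32(460)) [ 0.5682 -0.1881  0.088 ]
wide tri (array([ 0.56810228, -0.1874279 ,  0.08892578]), np.float64(3.6340588294185225e-05))
pA A (np.float64(240.1447661469933), np.float64(137.4988864142539), np.int32(449)) [ 0.4259 -0.0713  0.088 ]
pA B (np.float64(249.1764705882353), np.float64(289.3976470588235), np.int32(425)) [ 0.4264 -0.0715  0.088 ]
pA tri (array([ 0.42631413, -0.07122694,  0.08873453]), np.float64(0.00026307925408084327))
pB A (np.float64(248.33715596330276), np.float64(243.36467889908258), np.int32(436)) [ 0.4283 -0.1723  0.088 ]
pB B (np.float64(255.79735682819384), np.float64(375.3964757709251), np.int32(454)) [ 0.4286 -0.1728  0.088 ]
pB tri (array([ 0.42865873, -0.17192746,  0.08919944]), np.float64(0.0001317255306052903))
C socket 396 161
C sleeve 245 178
D socket 389 284
D sleeve 252 315
```

View pics/cbox.png

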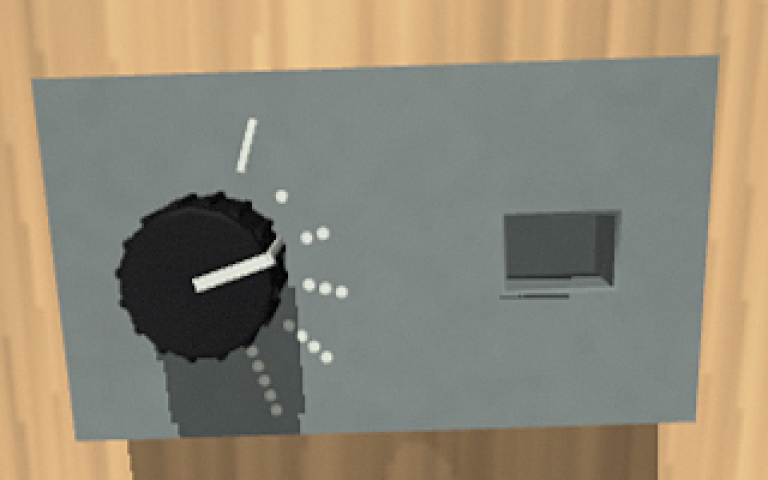

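View pics/cplug.png

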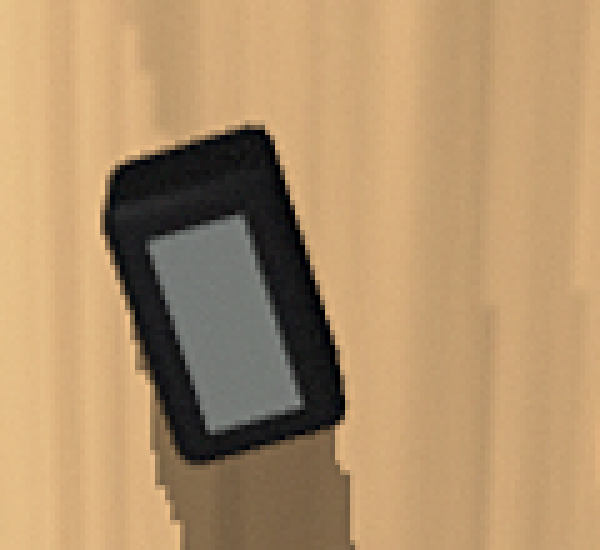

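Box crop: the sleeve centre is near crop (203,283), its line points at about number 2, and the bar is at (246,145). The socket is near (560,250). The plug crop shows it standing upright with the black head on top. Only two small pots are present, and circle and knob heights agree across views. Now I'll slide the wide pot, then the two small ones.

```bash
cat >> h.py <<'E'
def slide(a,b,z=.080):
    q=down(0); a=np.array(a);b=np.array(b); P=lambda p,z:np.array([p[0],p[1],z])
    hand.command_gripper(1.0)
    ctrl.reach(P(a,.2),q)
    print("guard",ctrl.line_to(P(a,z),speed=.12,guard=15))
    hand.command_gripper(0.0); s=telemetry.state(); print("w",s["gripper_width"],s["grasp_force"],s["tcp_pos"])
    ctrl.line_to(P(b,z),speed=.08); ctrl.wait(.3); print("at",telemetry.state()["tcp_pos"],telemetry.state()["force"])
    hand.command_gripper(1.0); ctrl.wait(.2); ctrl.line_to(P(b,.2),speed=.15)
E
python3 - <<'E'
from h import *
slide((.568,-.1876),(.5235,.1376))
ctrl.reach(np.array((.5,.03,.3)),down(0)); ctrl.wait(.2); c,im=snap("wrist","p1.png")
for k,X in {"wide":(.5235,.1376,.088),"pA":(.4263,-.0713,.088),"pB":(.4285,-.1722,.088)}.items():
    b=blob(c,im,X); print(k,b and (b[2],onz(c,b[0],b[1],.088).round(4)))
print(circles(c,im),telemetry.state()["time"])
E
```

```text
guard False
w -0.0015003977676940519 0.0 [ 0.56800616 -0.1876138   0.07999163]
at [0.52348765 0.13757014 0.07999487] [-0.06610251  0.22584811  0.17686115]
wide None
pA (np.int32(420), array([ 0.4266, -0.0715,  0.088 ]))
pB (np.int32(456), array([ 0.4286, -0.1727,  0.088 ]))
[(array([ 0.5701, -0.0832]), np.float64(0.0381), np.float64(0.0007), (383.323974609375, 276.424072265625)), (array([0.5766, 0.0219]), np.float64(0.0381), np.float64(0.0007), (393.580322265625, 186.57513427734375)), (array([0.5235, 0.1376]), np.float64(0.053), np.float64(0.0007), (346.6685485839844, 71.33222198486328))] 17.8
```

View pics/p1.png

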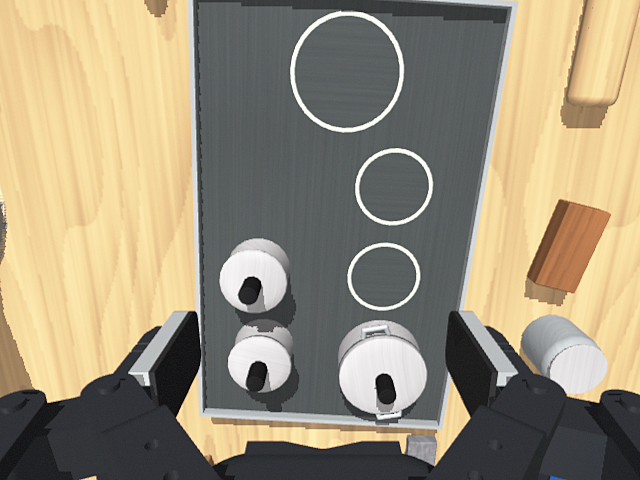

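The gripper closed empty: the wide pot still stands at (382,372). I'll measure again with the wide pot's lid as a cross-check.

```bash
python3 - <<'E'
from h import *
c=viewer.get_calibration("wrist"); im=cv2.imread("pics/p1.png")
b=blob(c,im,(.568,-.188,.088)); print(b[:3],onz(c,b[0],b[1],.088),onz(c,382,372,.073))
q=down(0); hand.command_gripper(1.0)
ctrl.reach(np.array((.568,-.1876,.2)),q); c1,i1=snap("wrist")
for z in(.14,.08):
    print(ctrl.line_to(np.array((.568,-.1876,z)),speed=.12,guard=15)); c2,i2=snap("wrist",f"g{z}.png"); 
hand.command_gripper(0.0); s=telemetry.state(); print(s["gripper_width"],s["grasp_force"],s["tcp_pos"],s["tool_rot"]); c3,i3=snap("wrist")
tt,ti=snap("top")
cv2.imwrite("pics/g.png",np.hstack([cv2.resize(x,(400,300)) for x in(i2,i3)]))
E
```

```text
(np.float64(385.22993492407807), np.float64(388.6767895878525), np.int32(461)) [ 0.56851262 -0.18842134  0.088     ] [ 0.56651925 -0.17775773  0.073     ]
False
False
0.0017580630372394637 0.0 [ 0.56798316 -0.18762617  0.07997025] [ 7.07126253e-01  7.07087308e-01 -1.50014996e-05 -3.12937876e-05]
```

View pics/g.png

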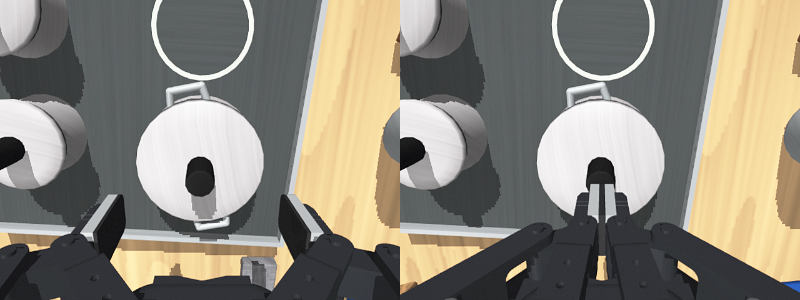

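```bash
python3 - <<'E'
from h import *
c=viewer.get_calibration("wrist"); s=telemetry.state()
print(s["tcp_pos"], -c["R"].T@c["t"]-s["tcp_pos"])
for z in(.073,.08,.088,.0987,.103): print(z,proj(c,np.array([.568,-.1876,z])))
_,i2=snap("wrist"); i1=cv2.imread("pics/g0.08.png")
cv2.imwrite("pics/gc.png",np.hstack([cv2.resize(x[180:360,240:400],None,fx=2.5,fy=2.5) for x in(i1,i2)]))
E
```

```text
[ 0.5680011  -0.1876012   0.07998168] [0.00059112 0.07392759 0.18062334]
0.073 (np.float64(321.24977685491666), np.float64(269.56602052430645))
0.08 (np.float64(321.2057972830535), np.float64(275.1509409517625))
0.088 (np.float64(321.1516750326202), np.float64(282.0238696598185))
0.0987 (np.float64(321.0719545923656), np.float64(292.1474860662947))
0.103 (np.float64(321.0372524674212), np.float64(296.5542730873524))
```

View pics/gc.png

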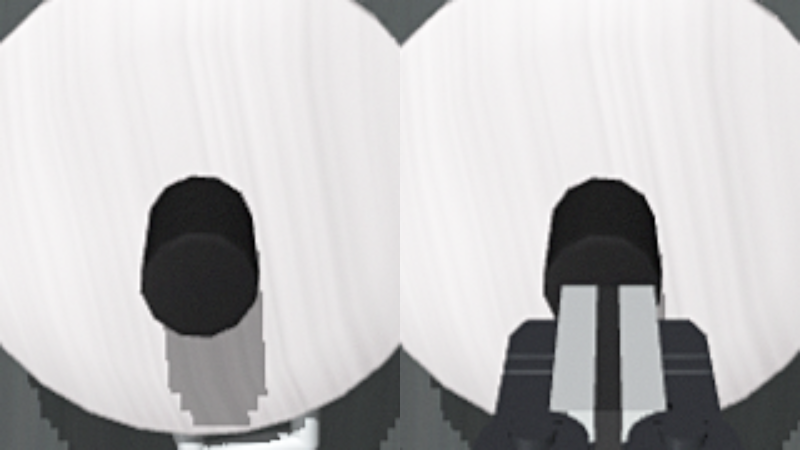

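Left crop: the knob top is at (320,294) full-frame, exactly as predicted. Right crop: the closed pads hide the knob, so they sit above it. I'll check the real fingertip height from the fixed camera.

```bash
python3 - <<'E'
from h import *
c,im=snap("scene"); u,v=map(int,proj(c,np.array([.568,-.1876,.09])))
for z in(.073,.08,.103,.12): print(z,proj(c,np.array([.568,-.1876,z])),u-50,v-60)
cv2.imwrite("pics/sc.png",cv2.resize(im[v-60:v+40,u-50:u+50],None,fx=5,fy=5))
E
```

```text
0.073 (np.float64(266.8014468848803), np.float64(243.5192238518408)) 216 178
0.08 (np.float64(266.5437457573116), np.float64(241.46709324536695)) 216 178
0.103 (np.float64(265.68239290676576), np.float64(234.60795155570753)) 216 178
0.12 (np.float64(265.03093848676326), np.float64(229.42027711042024)) 216 178
```

View pics/sc.png

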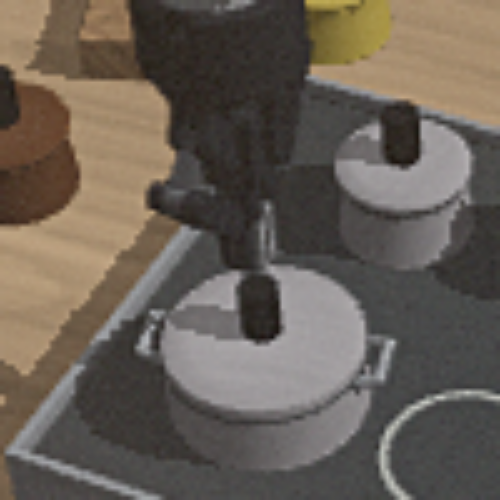

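The fingertips show at scene (265,231), which is about z 0.115, not the 0.080 reported. A gentle guarded touch on the knob top will give me the offset.

```bash
python3 - <<'E'
from h import *
p=telemetry.state()["tcp_pos"]
print(ctrl.line_to(np.array([p[0],p[1],.050]),speed=.015,guard=4)); s=telemetry.state(); print(s["tcp_pos"],s["force"])
ctrl.line_to(np.array([p[0],p[1],.085]),speed=.1)
E
```

```text
True
[ 0.56797746 -0.18762007  0.06548921] [-0.64671094 -0.7289459   6.29940303]
```

Contact came at a reported z of 0.0655 against a knob top at 0.103, so the real tips sit about 37 mm above the reported TCP. I'll lower by that and redo the slide.

```bash
sed -i 's/z=.080)/z=.043)/' h.py && python3 - <<'E'
from h import *
slide((.568,-.1876),(.5235,.1376))
ctrl.reach(np.array((.5,.03,.3)),down(0)); ctrl.wait(.2); c,im=snap("wrist","p2.png")
for k,X in {"wide":(.5235,.1376,.088),"pA":(.4263,-.0713,.088),"pB":(.4285,-.1722,.088)}.items():
    b=blob(c,im,X); print(k,b and (b[2],onz(c,b[0],b[1],.088).round(4)))
print(circles(c,im),telemetry.state()["time"])
E
```

```text
guard False
w 0.20815881479772405 58.47424864768982 [ 0.56818764 -0.1876723   0.04335015]
at [0.52375149 0.13759524 0.04328886] [ 0.5413611  -2.69556763  7.5493013 ]
wide (np.int32(293), array([0.5254, 0.1363, 0.088 ]))
pA (np.int32(398), array([ 0.4269, -0.0711,  0.088 ]))
pB (np.int32(450), array([ 0.4287, -0.1726,  0.088 ]))
[(array([ 0.5636, -0.1882]), np.float64(0.0381), np.float64(0.0008), (374.30706787109375, 355.55682373046875)), (array([ 0.5701, -0.0832]), np.float64(0.0381), np.float64(0.0007), (383.3155212402344, 276.4199523925781)), (array([0.5763, 0.0221]), np.float64(0.0382), np.float64(0.0012), (393.3396301269531, 186.3298797607422))] 33.7667
```

```bash
python3 - <<'E'
from h import *
slide((.4266,-.0712),(.5764,.022))
slide((.4287,-.1724),(.5636,-.188))
ctrl.reach(np.array((.5,.03,.3)),down(0)); ctrl.wait(.2); c,im=snap("wrist","p3.png")
for k,X in {"wide":(.5235,.1376,.088),"pA":(.5764,.022,.088),"pB":(.5636,-.188,.088)}.items():
    b=blob(c,im,X); print(k,b and (b[2],onz(c,b[0],b[1],.088).round(4)))
print(circles(c,im),telemetry.state()["time"])
# box: views C, D
import pickle
D=pickle.load(open("D.pkl","rb"))
top={};
for n in "CD":
    c,im=D[n]; g=cv2.cvtColor(im,cv2.COLOR_BGR2GRAY); h=cv2.cvtColor(im,cv2.COLOR_BGR2HSV)
    k=blob(c,im,(.4555,.365,.086),thr=48,rad=60); print(n,"sleeve",k[:3])
    # white marks on box within 60 px of sleeve
    m=(g>170).astype(np.uint8)*255; z=np.zeros_like(m); cv2.circle(z,(int(k[0]),int(k[1])),75,255,-1); m&=z
    N,l,s,ce=cv2.connectedComponentsWithStats(m)
    for i in range(1,N):
        if s[i,4]>12:
            r=cv2.minAreaRect(np.argwhere(l==i)[:,::-1].astype(np.float32)); print(s[i,4],ce[i].round(1),cv2.boxPoints(r).round(1).tolist())
    u,v=map(int,proj(c,np.array((.549,.371,.05))));
    cs,_=cv2.findContours((g[v-30:v+30,u-35:u+35]<97).astype(np.uint8),0,1)
    b=max(cs,key=cv2.contourArea); print("socket",cv2.minAreaRect(b+[[u-35,v-30]]),cv2.contourArea(b))
    print(g[v-25:v+25:3,u].tolist())
E
```

```text
guard False
w 0.20902418887997493 58.45902442932129 [ 0.42680642 -0.07123177  0.04322804]
at [0.57643826 0.0218882  0.0432428 ] [-1.49541734 -1.4666573   5.50264705]
guard False
w 0.21205987002179974 58.46313714981079 [ 0.42891261 -0.17248523  0.04321674]
at [ 0.56377602 -0.18806405  0.04323898] [-0.0401021   0.06330672  5.6608862 ]
wide (np.int32(285), array([0.5256, 0.1364, 0.088 ]))
pA (np.int32(424), array([0.5777, 0.0215, 0.088 ]))
pB (np.int32(459), array([ 0.5648, -0.1885,  0.088 ]))
[(array([ 0.5702, -0.0827]), np.float64(0.0383), np.float64(0.0014), (382.8453369140625, 273.856689453125))] 50.1833
C sleeve (np.float64(253.07297139521307), np.float64(175.08902510215995), np.int32(3426))
74 [272.3 119.9] [[268.1000061035156, 130.8000030517578], [273.29998779296875, 108.5999984741211], [276.3999938964844, 109.30000305175781], [271.20001220703125, 131.5]]
23 [286.9 141.2] [[285.0, 139.0], [289.0, 139.0], [289.0, 144.0], [285.0, 144.0]]
848 [187.6 183.9] [[173.3000030517578, 141.6999969482422], [187.6999969482422, 139.89999389648438], [198.5, 224.89999389648438], [184.0, 226.80000
[... 1971 characters left out ...]
3125]]
13 [301.6 320.6] [[300.0, 319.0], [303.0, 319.0], [303.0, 322.0], [300.0, 322.0]]
47 [201.  339.8] [[198.3000030517578, 324.20001220703125], [200.39999389648438, 324.0], [203.3000030517578, 353.0], [201.1999969482422, 353.20001220703125]]
53 [207.6 346.2] [[205.3000030517578, 332.1000061035156], [207.8000030517578, 331.8999938964844], [209.60000610351562, 357.0], [207.10000610351562, 357.1000061035156]]
96 [228.2 362.7] [[223.0, 355.0], [230.89999389648438, 353.70001220703125], [234.3000030517578, 373.8999938964844], [226.39999389648438, 375.29998779296875]]
socket ((396.0, 285.5), (25.0, 44.0), 90.0) 695.0
[116, 119, 115, 116, 119, 82, 70, 70, 72, 55, 39, 108, 102, 101, 136, 99, 117]
```

All pots sit within 2 mm of their circles. Next I'll measure the box from close above at two opposite yaws, which cancels the camera bias, plus one offset view to get heights.

```bash
python3 - <<'E'
from h import *
import pickle
D={}
for n,p,a in [("G",(.5,.297,.10),0),("H",(.5,.23,.10),0),("I",(.5,.445,.10),np.pi)]:
    ctrl.reach(np.array([p[0],p[1],.2]),down(a)); ctrl.line_to(np.array(p)); ctrl.wait(.2); D[n]=snap("wrist",f"w{n}.png")
ctrl.line_to(np.array([.5,.445,.2]))
pickle.dump(D,open("D2.pkl","wb"))
for n in D:
    c,im=D[n]; g=cv2.cvtColor(im,cv2.COLOR_BGR2GRAY)
    for nm,X in(("socket",(.549,.371,.05)),("sleeve",(.4555,.365,.086))): print(n,nm,np.round(proj(c,np.array(X))))
ims=[]
for n in "GI":
    c,im=D[n]; u,v=map(int,proj(c,np.array((.5,.371,.05)))); v=min(max(v,130),350);u=min(max(u,200),440); print(n,"crop0",u-200,v-130); ims.append(im[v-130:v+130,u-200:u+200])
cv2.imwrite("pics/gi.png",np.vstack(ims))
E
```

```text
G socket [413. 108.]
G sleeve [220. 122.]
H socket [422. -38.]
H sleeve [208. -51.]
I socket [232. 110.]
I sleeve [427.  97.]
G crop0 119 0
I crop0 125 0
```

View pics/gi.png

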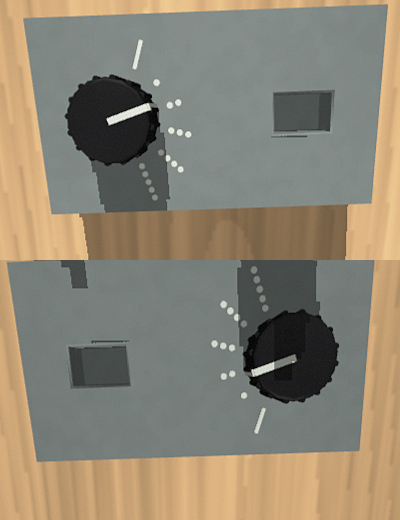

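```bash
python3 - <<'E'
from h import *
import pickle
D=pickle.load(open("D2.pkl","rb"))
for n,(u0,u1,v0,v1) in {"G":(380,465,80,146),"I":(182,268,75,140)}.items():
    c,im=D[n]; g=cv2.cvtColor(im,cv2.COLOR_BGR2GRAY).astype(int)
    um,vm=(u0+u1)//2,(v0+v1)//2
    print(n,"row",vm,u0,g[vm-3:vm+4,u0:u1].mean(0).astype(int).tolist()); print("col",um,v0,g[v0:v1,um-12:um+13].mean(1).astype(int).tolist())
E
```

```text
G row 113 380 [137, 136, 138, 138, 138, 138, 138, 138, 139, 138, 140, 134, 115, 86, 79, 82, 82, 82, 82, 82, 82, 81, 82, 81, 82, 81, 82, 81, 82, 82, 80, 82, 82, 81, 83, 82, 82, 82, 82, 82, 81, 83, 82, 81, 82, 81, 80, 81, 81, 81, 81, 81, 81, 82, 81, 81, 83, 75, 66, 64, 64, 65, 65, 66, 64, 66, 65, 64, 63, 70, 126, 127, 125, 132, 134, 133, 133, 133, 133, 133, 132, 132, 133, 133, 134]
col 422 80 [134, 134, 134, 133, 133, 134, 133, 134, 134, 136, 129, 99, 78, 71, 73, 82, 81, 81, 81, 82, 81, 82, 81, 81, 81, 82, 81, 82, 81, 81, 81, 81, 82, 81, 82, 82, 81, 82, 81, 81, 82, 81, 81, 81, 81, 81, 81, 81, 82, 69, 89, 115, 133, 148, 148, 119, 91, 123, 139, 136, 135, 135, 136, 135, 136, 136]
I row 107 182 [121, 121, 121, 121, 120, 121, 121, 121, 121, 121, 122, 111, 117, 102, 67, 56, 58, 59, 59, 59, 59, 58, 59, 58, 58, 57, 71, 74, 72, 73, 73, 73, 73, 73, 74, 72, 73, 74, 74, 74, 75, 74, 74, 74, 74, 74, 75, 74, 74, 74, 73, 73, 73, 73, 74, 73, 73, 74, 74, 74, 74, 74, 73, 73, 74, 75, 74, 73, 73, 72, 79, 94, 119, 126, 126, 126, 126, 125, 126, 125, 125, 125, 125, 125, 125, 124]
col 225 75 [123, 122, 123, 123, 127, 102, 70, 103, 130, 132, 118, 108, 79, 61, 75, 73, 74, 73, 73, 74, 73, 73, 73, 74, 74, 74, 73, 74, 74, 74, 74, 74, 73, 74, 74, 73, 74, 73, 74, 73, 74, 73, 73, 73, 74, 73, 73, 73, 71, 61, 69, 75, 101, 122, 123, 121, 121, 121, 121, 121, 120, 121, 121, 120, 121]
```

```bash
python3 - <<'E'
from h import *
import pickle
D=pickle.load(open("D2.pkl","rb")); D1=pickle.load(open("D.pkl","rb"))
z=.05
def sz(n,l,r,t,b,row,col):
    c=D[n][0]; L,R=onz(c,l,row,z),onz(c,r,row,z); T,B=onz(c,col,t,z),onz(c,col,b,z)
    print(n,"wid",np.linalg.norm(L-R)*1e3,"hei",np.linalg.norm(T-B)*1e3, "mid",(L+R)/2,(T+B)/2)
for r,b in((450,131.5),(453,135.3)): sz("G",392.5,r,91,b,113,422)
for l,t in((196,87),(193,83.5)): sz("I",l,253.3,t,127.2,107,225)
# sleeve line + bar
print("line tri in C,D", tri([(D1["C"][0],250.7,178.85),(D1["D"][0],257.6,316.6)]))
for n in "GI":
    c,im=D[n]; g=cv2.cvtColor(im,cv2.COLOR_BGR2GRAY)
    k=blob(c,im,(.4555,.365,.086),thr=50,rad=60); print(n,"sleeve blob on .068",onz(c,k[0],k[1],.07))
    m=(g>155).astype(np.uint8)*255; zz=np.zeros_like(m); cv2.circle(zz,(int(k[0]),int(k[1])),90,255,-1); m&=zz
    N,l,s,ce=cv2.connectedComponentsWithStats(m)
    for i in range(1,N):
        if s[i,4]>55:
            q=cv2.boxPoints(cv2.minAreaRect(np.argwhere(l==i)[:,::-1].astype(np.float32)))
            e=[(q[j]+q[(j+1)%4])/2 for j in range(4)]; j=0 if np.linalg.norm(e[0]-e[2])>np.linalg.norm(e[1]-e[3]) else 1
            for zt in(.05,.086):
                A,B=onz(c,*e[j],zt),onz(c,*e[j+2],zt); d=B-A; print(s[i,4],zt,A[:2].round(4),B[:2].round(4),np.linalg.norm(d).round(4),np.arctan2(d[1],d[0]).round(3))
    # box top outline yaw by edge
    gb=((np.ptp(im.astype(int),axis=2)<32)).astype(np.uint8)
    cs,_=cv2.findContours(cv2.morphologyEx(gb,cv2.MORPH_OPEN,np.ones((7,7))),0,2); b=max(cs,key=cv2.contourArea)
    ap=cv2.approxPolyDP(cv2.convexHull(b),12,True)[:,0]; print("box",[(p.tolist(),onz(c,*map(float,p),.05)[:2].round(4).tolist()) for p in ap])
E
```

```text
G wid 30.34998224912389 hei 20.505421699872176 mid [0.55342701 0.36846808 0.05      ] [0.55376899 0.36921505 0.05      ]
G wid 31.933926238553198 hei 22.487078270411253 mid [0.55421899 0.36846834 0.05      ] [0.55383751 0.36822659 0.05      ]
I wid 30.119698066658845 hei 20.23837419060477 mid [0.55292065 0.36941818 0.05      ] [0.55274735 0.36960391 0.05      ]
I wid 31.697076252998084 hei 21.94977069887182 mid [0.55370934 0.36941847 0.05      ] [0.55268932 0.36875019 0.05      ]
line tri in C,D (array([0.45891724, 0.36532698, 0.08845431]), np.float64(0.00023047249912743292))
G sleeve blob on .068 [0.45628964 0.36527901 0.07      ]
141 0.05 [0.4697 0.404 ] [0.4656 0.3901] 0.0144 -1.855
141 0.086 [0.4745 0.3988] [0.4711 0.3871] 0.0122 -1.855
1347 0.05 [0.408  0.3856] [0.4096 0.3306] 0.055 -1.541
1347 0.086 [0.4224 0.3833] [0.4238 0.3369] 0.0464 -1.541
336 0.05 [0.4729 0.3722] [0.4503 0.3642] 0.024 -2.802
336 0.086 [0.4772 0.372 ] [0.4581 0.3652] 0.0202 -2.802
box [([639, 395], [0.7073, 0.1925]), ([639, 479], [0.7226, 0.1231]), ([0, 479], [0.2769, 0.124]), ([0, 398], [0.2918, 0.1907]), ([174, 311], [0.4112, 0.2531]), ([472, 311], [0.5922, 0.253])]
I sleeve blob on .068 [0.45636803 0.36415355 0.07      ]
1050 0.05 [0.4103 0.3426] [0.4083 0.3919] 0.0493 1.611
1050 0.086 [0.4244 0.3467] [0.4227 0.3884] 0.0417 1.611
168 0.05 [0.4613 0.3684] [0.4728 0.3724] 0.0121 0.331
168 0.086 [0.4675 0.3686] [0.4772 0.3719] 0.0102 0.331
110 0.05 [0.4658 0.3903] [0.4698 0.4039] 0.0142 1.286
110 0.086 [0.4713 0.387 ] [0.4746 0.3985] 0.012 1.286
box [([498, 0], [0.4156, 0.3193]), ([483, 190], [0.4123, 0.4134]), ([161, 199], [0.5919, 0.4187]), ([133, 2], [0.5946, 0.3201])]
```

Measured so far: the socket mouth is about (0.5532, 0.3692) and 30.3×20.4 mm. The sleeve axis is about (0.459, 0.3656), the box yaw about 0.034, and the sleeve reads about 0.95 rad. Now I'll turn it to 0.

```bash
cat >> h.py <<'E'
SL=np.array([.459,.3656]); YAW=.034
def turn(a0,da,n):
    P=lambda z:np.array([*SL,z])
    hand.command_gripper(1.0); ctrl.reach(P(.15),down(a0)); print("guard",ctrl.line_to(P(.018),speed=.12,guard=12))
    hand.command_gripper(0.0); s=telemetry.state(); print("w",s["gripper_width"],s["grasp_force"])
    for k in range(1,n+1): ctrl.reach(P(.018),down(a0+da*k/n)); 
    s=telemetry.state(); print(s["tcp_pos"],s["force"],s["ft_torque"],s["qpos"][5])
    hand.command_gripper(1.0); ctrl.line_to(P(.2),speed=.15)
def line(name):
    ctrl.reach(np.array((.5,.297,.2)),down(0)); ctrl.wait(.2)
    c,im=snap("wrist",name); g=cv2.cvtColor(im,cv2.COLOR_BGR2GRAY)
    u,v=map(int,proj(c,np.array([*SL,.086]))); m=(g>150).astype(np.uint8)*255; zz=np.zeros_like(m); cv2.circle(zz,(u,v),60,255,-1); m&=zz
    N,l,s,ce=cv2.connectedComponentsWithStats(m)
    for i in range(1,N):
        P=np.array([onz(c,float(x),float(y),.086)[:2] for y,x in np.argwhere(l==i)])-SL
        if s[i,4]<40 or np.hypot(*P.mean(0))>.022: continue
        w,V=np.linalg.eigh(np.cov(P.T)); d=V[:,1]*np.sign(V[:,1]@P.mean(0)); a=np.arctan2(d[1],d[0])
        print("line px",s[i,4],"mean",P.mean(0).round(4),"angle",a.round(3),"value",(1.25+YAW-a).round(3))
E
python3 - <<'E'
from h import *
turn(-.2,.945,3); line("s1.png"); print(telemetry.state()["time"])
E
```

```text
guard False
w 0.4311957852782458 59.31646406650543
[0.45826219 0.36607691 0.01871049] [-5.48922732  1.65270103  7.90661993] [0.29846602 0.92504202 0.00464779] -0.07534675749598924
line px 148 mean [0.0022 0.0095] angle 1.28 value 0.004
67.0083
```

Sleeve reads 0.004. Now I'll measure the plug up close from two yaws.

```bash
cat > plug.py <<'E'
from h import *
def patch(c,im,X,rad=45):
    # black head incl. patch: dark blob, filled hole = grey patch on the head's top
    b=blob(c,im,X,thr=62,rad=rad); m=b[3]*255
    cs,h=cv2.findContours(m,cv2.RETR_CCOMP,cv2.CHAIN_APPROX_NONE)
    k=max((i for i in range(len(cs)) if h[0][i][3]>=0),key=lambda i:cv2.contourArea(cs[i]))
    M=cv2.moments(cs[k]); return M["m10"]/M["m00"],M["m01"]/M["m00"],cv2.boxPoints(cv2.minAreaRect(cs[k]))
def rect(c,q,z):
    W=np.array([onz(c,*map(float,p),z)[:2] for p in q]); e=W[1]-W[0],W[2]-W[1]; L=max(e,key=np.linalg.norm)
    return sorted([np.linalg.norm(x).round(4) for x in e]),(np.arctan2(L[1],L[0])%np.pi).round(3)
E
python3 - <<'E'
from plug import *
import pickle
D=pickle.load(open("D.pkl","rb")); X=np.array((.5456,-.385,.045))
o=[]
for n in "EF":
    c,im=D[n]; 
    try: u,v,q=patch(c,im,X); o.append((c,u,v)); print(n,u,v,onz(c,u,v,.048),rect(c,q,.048))
    except Exception as e: print(n,"none",e)
if len(o)==2: print("tri",tri(o)); X=tri(o)[0]
for n,a,dy in(("J",0,-.074),("K",np.pi,.074)):
    ctrl.reach(np.array([X[0],X[1]+dy,.2]),down(a)); ctrl.line_to(np.array([X[0],X[1]+dy,.10])); ctrl.wait(.2); c,im=snap("wrist",f"w{n}.png")
    u,v,q=patch(c,im,[X[0],X[1],.045],60); print(n,u,v,onz(c,u,v,.048),rect(c,q,.048)); o.append((c,u,v))
print("tri",tri(o),telemetry.state()["time"])
E
```

```text
E 324.5387971921836 254.1897173211914 [ 0.54805923 -0.38546488  0.048     ] ([np.float64(0.0156), np.float64(0.0323)], np.float64(1.886))
F 326.1461723930078 139.73236889692586 [ 0.54806758 -0.38517433  0.048     ] ([np.float64(0.0155), np.float64(0.0316)], np.float64(1.88))
tri (array([ 0.54805538, -0.38510088,  0.0490294 ]), np.float64(3.570833495242246e-06))
J 319.97027972027973 106.00262237762237 [ 0.54798628 -0.38506601  0.048     ] ([np.float64(0.0153), np.float64(0.0315)], np.float64(1.886))
K 325.2945603505763 110.68838715823567 [ 0.54817387 -0.38581858  0.048     ] ([np.float64(0.0156), np.float64(0.0319)], np.float64(1.886))
tri (array([ 0.54807149, -0.38536629,  0.04812891]), np.float64(0.0004645874826132726)) 74.6083
```

```bash
python3 - <<'E'
from plug import *
zg=-.0125; P=np.array([.5481,-.3854,0]); up=np.array([0,0,1.])
hand.command_gripper(.55); q=down(1.886-np.pi/2)
ctrl.reach(P+.15*up,q); print("guard",ctrl.line_to(P+zg*up,speed=.1,guard=8), telemetry.state()["tcp_pos"])
hand.command_gripper(0.0); s=telemetry.state(); print("w",s["gripper_width"],s["grasp_force"])
ctrl.line_to(P+.14*up,speed=.12); ctrl.wait(.2); print(telemetry.state()["force"],telemetry.state()["gripper_width"])
S=np.array([.5532,.3692,0]); q2=down(YAW+np.pi/2)
ctrl.reach(np.array([.55,-.2,.15]),q2); ctrl.line_to(S+.15*up,speed=.25)
ctrl.line_to(S+(zg+.058)*up,speed=.1); ctrl.wait(.3)
c,im=snap("wrist","ins0.png"); s=telemetry.state(); print(s["tcp_pos"],s["force"],s["time"])
c,im=snap("scene"); u,v=map(int,proj(c,S+.06*up)); cv2.imwrite("pics/ins1.png",np.hstack([cv2.resize(cv2.imread("pics/ins0.png"),(400,300)),cv2.resize(im[v-45:v+30,u-50:u+50],(400,300))]))
E
```

```text
guard False [ 0.54852976 -0.38567273 -0.01184307]
w 0.290868418450328 59.405561685562134
[ 0.60983263 -0.2211624  -0.4574639 ] 0.28788765559830715
[0.55332974 0.36928502 0.0458112 ] [-0.48104866  0.27939117 -0.80666454] 86.7
```

View pics/ins1.png

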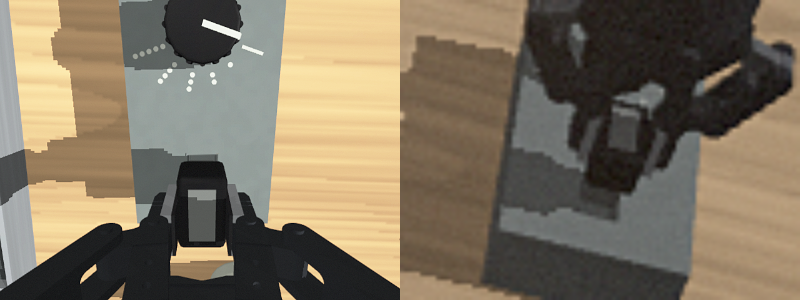

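The plug is held upright over the socket: its head is at (200,205) in the left image, and the sleeve line still aligns with the bar. Inserting with a guard.

```bash
python3 - <<'E'
from plug import *
zg=-.0118; S=np.array([.5532,.3692,0]); up=np.array([0,0,1.])
R=Ro.from_euler("z",YAW)
z0=zg+.053
for dx,dy in [(0,0),(0,-.7),(0,.7),(.8,0),(-.8,0),(.8,-.7),(-.8,-.7),(.8,.7),(-.8,.7),(1.5,0),(-1.5,0),(0,1.4),(0,-1.4)]:
    o=R.apply([dx*1e-3,dy*1e-3,0])
    ctrl.line_to(S+o+z0*up,speed=.05)
    hit=ctrl.line_to(S+o+(zg+.0295)*up,speed=.03,guard=8); s=telemetry.state(); d=s["tcp_pos"][2]-zg-.03
    print(dx,dy,hit,"left mm",(d*1e3).round(2),s["force"].round(1))
    if d<.003: break
E
```

```text
0 0 True left mm -0.05 [-0.8 -0.5  5. ]
```

```bash
python3 - <<'E'
from plug import *
p=telemetry.state()["tcp_pos"]
print(ctrl.line_to(p-[0,0,.002],speed=.02,guard=15),telemetry.state()["tcp_pos"])
hand.command_gripper(.6); ctrl.wait(.3); ctrl.line_to(np.array([p[0],p[1],.2]),speed=.12)
line("s2.png"); c,im=snap("wrist")
try:
    u,v,q=patch(c,im,[.5532,.3692,.075],60); X=onz(c,u,v,.078); print("plug top",X,rect(c,q,.078))
except Exception as e: print(e)
o=[(c,u,v)]
ctrl.reach(np.array((.5,.36,.2)),down(0)); ctrl.wait(.2); c,im=snap("wrist"); u,v,q=patch(c,im,[.5532,.3692,.075],60); o.append((c,u,v)); print("tri",tri(o))
cv2.imwrite("pics/p4.png",im)
ctrl.reach(np.array((.5,.03,.3)),down(0)); ctrl.wait(.2); c,im=snap("wrist")
for k,X in {"wide":(.5235,.1376,.088),"pA":(.5764,.022,.088),"pB":(.5636,-.188,.088)}.items():
    b=blob(c,im,X); print(k,b and (b[2],onz(c,b[0],b[1],.088).round(4)))
print(telemetry.state()["time"])
E
```

```text
False [0.55321905 0.36911598 0.01811655]
line px 149 mean [0.0022 0.0095] angle 1.276 value 0.008
plug top [0.55295985 0.36807832 0.078     ] ([np.float64(0.0158), np.float64(0.0314)], np.float64(0.001))
tri (array([0.5528101 , 0.36808973, 0.07916711]), np.float64(5.136079753160797e-05))
wide (np.int32(313), array([0.5255, 0.1365, 0.088 ]))
pA (np.int32(426), array([0.5778, 0.0215, 0.088 ]))
pB (np.int32(463), array([ 0.5648, -0.1887,  0.088 ]))
94.1917
```

View pics/p4.png

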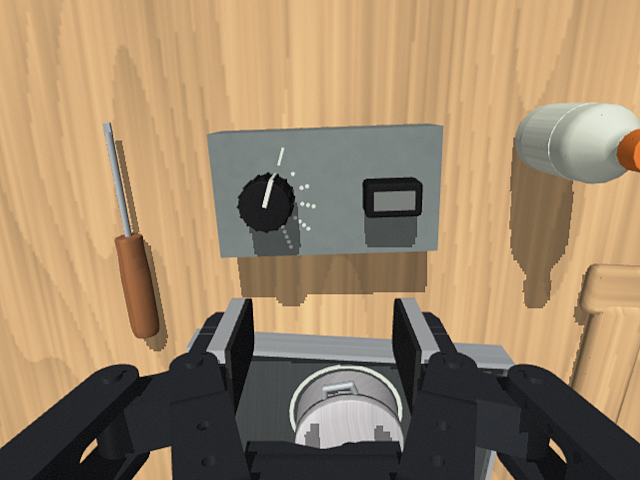

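The plug is home: its top is at about z 0.078–0.079, and its head at (392,198) sits flush on the box. The sleeve reads 0.008. Now I'll turn it to 4.

```bash
python3 - <<'E'
from plug import *
turn(1.2,-1.993,6); line("s3.png"); c,im=snap("wrist")
u,v,q=patch(c,im,[.5532,.3692,.075],60); print("plug top",onz(c,u,v,.078))
ctrl.reach(np.array((.5,.03,.3)),down(0)); ctrl.wait(.2); c,im=snap("wrist","p5.png")
for k,X in {"wide":(.5235,.1376,.088),"pA":(.5764,.022,.088),"pB":(.5636,-.188,.088)}.items():
    b=blob(c,im,X); print(k,b and (b[2],onz(c,b[0],b[1],.088).round(4)))
print(telemetry.state()["time"])
E
```

```text
guard False
w 0.4280375838487977 59.53719913959503
[0.45688826 0.36530984 0.01854686] [-9.99028658 -0.38702428 12.53483537] [-0.02093877  1.62650969 -0.04564982] 1.4636207712840406
line px 146 mean [ 0.0069 -0.0068] angle -0.701 value 1.985
plug top [0.55286498 0.36809564 0.078     ]
wide (np.int32(284), array([0.5255, 0.1364, 0.088 ]))
pA (np.int32(420), array([0.5778, 0.0215, 0.088 ]))
pB (np.int32(461), array([ 0.5649, -0.1887,  0.088 ]))
104.725
```

```bash
python3 - <<'E'
from rig import order
print(order.close_job())
E
```

```text
the job is handed in; nothing more can be done
None
```

The job is handed in at about 105 s. At the last check all three pots were within about 2.5 mm of their circle centres, the plug was fully home, and the sleeve was at 4 (1.985 rad).

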